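Put the filled tube rack away in the bench drawer

TASK

Put the tube rack that has tubes in it away: pull the drawer under the heater open by its handle, set the rack down gently, upright, on the floor of the drawer's empty left-hand bay, let go, and push the drawer fully shut again. Keep the rack upright all the way and leave the empty rack, the bottle and the tip box where they stand.

Things in the scene. Friction and masses are not known exactly. Their poses are not given: they have to be found in the camera images.
- drawer_unit: Fixed grey drawer unit with a white front, 240 deep (x) x 300 wide (y) x 132 mm high. Origin: on the bench under the middle of its front face; the drawer opens along its -x (towards the robot), +y is left seen from the robot. A white heater stands on it, 260 mm wide, z = 132 to 207 mm, overhanging to x = -20 mm just above the handle: a tool leaning 30 to 45 degrees back clears it.
- drawer (a joint): The drawer's slide, m: 0 shut, 0.18 fully open (stop). It may start up to 20 mm open. Moves with a few N.
- drawer_handle (a point): Centre of the drawer's handle bar, a level steel bar 44 mm long (along y), 16 x 16 mm in section, its centre 38 mm in front of the drawer front and 78 mm above the bench, on two 8 mm posts 14 mm either side of the middle. It can be gripped across its two ends. Moves with the drawer; axes as the drawer unit.
- empty_bay (a point): Point on the empty left-hand bay's floor, 22 mm above the bench, midway across; moves with the drawer, axes as the unit. The bay spans x = -47 to +147 mm, y = +-63 mm from it, walls 59 mm high; the drawer front (x = -53 to -68 mm) rises 105 mm above the floor. Fully open, the overhang covers the bay behind x = +91 mm: the rack goes in lengthwise along x, centred 20 mm behind this point.
- loaded_rack: The rack to put away: grey tube rack: block 104 (x) x 64 (y) x 36 mm high, with a central carrying fin on top, 50 long (x), 10 mm thick (y), rising to 80 mm above the underside, to be gripped. Origin: centre of its underside. Eight capped tubes stand in it, four at each end (x = +-42 mm), rising to 56 mm; mass about 0.25 kg. Either rack may be nearer the drawer.
- empty_rack: The same grey tube rack: block 104 (x) x 64 (y) x 36 mm high, with a central carrying fin on top, 50 long (x), 10 mm thick (y), rising to 80 mm above the underside, to be gripped. Origin: centre of its underside. It holds no tubes; leave alone.
- bottle: Reagent bottle with a blue cap, 70 mm diameter, 150 mm tall, standing to the right; leave alone. Origin: centre of its underside.
- tip_box: Closed pipette-tip box, 122 x 87 x 72 mm, black with a white lid, standing at the back left; leave alone. Origin: centre of its underside.
Mind the look-alikes: they are no part of the job. What is shaped like the loaded_rack but red or turquoise is not meant.

How it is judged:
On the way, in this order (a step that is already met when the one before it is completed fails the run):
1. the drawer is pulled open by at least 100 mm (value of joint drawer above 0.1 m), for 0.1 s.
2. the filled rack stands upright on the floor of the empty bay, at rest and let go, with the drawer still open (z of loaded_rack in the frame of empty_bay between -0.006 and 0.006 m and x of loaded_rack in the frame of empty_bay between -0.01 and 0.11 m and y of loaded_rack in the frame of empty_bay between -0.04 and 0.04 m and angle between loaded_rack's own z axis and vertical below 0.1 rad and linear speed of loaded_rack below 0.02 m/s and contact force between the fingers and loaded_rack below 0.3 N and value of joint drawer above 0.08 m), for 0.2 s.
At the end, for the whole second after the job is handed in: The drawer is shut (within 6 mm) and still; the filled rack is in the drawer's left-hand bay, standing on its floor (within 6 mm, upright within 0.1 rad), at rest and let go; the empty rack, the bottle and the tip box are within 25 mm of where they stood (z of loaded_rack in the frame of empty_bay between -0.006 and 0.006 m and x of loaded_rack in the frame of empty_bay between -0.01 and 0.11 m and y of loaded_rack in the frame of empty_bay between -0.04 and 0.04 m and angle between loaded_rack's own z axis and vertical below 0.1 rad and linear speed of loaded_rack below 0.02 m/s and value of joint drawer below 0.006 m and velocity of joint drawer below 0.01 m/s and distance of each of empty_rack, bottle, tip_box from where it was at the start of the episode below 0.025 m); the robot touches nothing.
It fails at once if the filled rack is tipped by more than 0.5 rad (angle between loaded_rack's own z axis and vertical above 0.5 rad).
It fails at once if the filled rack is dropped (falls free faster than 0.7 m/s) (linear speed of loaded_rack above 0.7 m/s and contact force between the fingers and loaded_rack below 0.3 N).
It fails at once if the empty rack is moved by more than 25 mm or knocked over (distance of empty_rack from where it was at the start of the episode above 0.025 m or angle between empty_rack's own z axis and vertical above 0.3 rad).
It fails at once if the bottle is moved by more than 25 mm or knocked over (distance of bottle from where it was at the start of the episode above 0.025 m or angle between bottle's own z axis and vertical above 0.3 rad).
It fails at once if the tip box is moved by more than 25 mm or knocked over (distance of tip_box from where it was at the start of the episode above 0.025 m or angle between tip_box's own z axis and vertical above 0.3 rad).
It also fails if it takes over 72 s, if anything falls off the work surface, if the arm or the gripper's body presses on something with over 40 N, if the wrist force passes 120 N, or if a joint passes its speed limit or range.

ROBOT

A 6-joint arm with a two-finger parallel gripper is mounted at the origin on the work surface. World frame = base frame: x ahead of the robot, y to its left, z up, the work surface at z = 0. Lengths are in m, angles in rad, forces in N, time in s.
With the tool pointing down it reaches from about 0.35 to 0.925 m from the base axis. Payload 6.4 kg.
Tool frame: the origin (TCP) lies between the finger pads; the fingertips stand ctrl.tip_reach ahead of it and the grasp point (between the pads) lies 8 mm behind it (ctrl.tip_reach is the distance from the TCP to the fingertips, in m); z points along the fingers, y is the direction in which the jaws open and shut (so a half turn about z gives the same grasp; the last joint's range is limited). The gripper opens to 85 mm and grips with 20 to 120 N. Pads are 22 mm wide; open, the fingers measure 114 mm over their backs; the gripper's body (76 mm by 85 mm) begins 54 mm behind the grasp point. The pads swing forward as they close: fully open they stand 13 mm farther back than shut.
Start: joints at [-1.469, 0.245, 1.558, -0, 1.339, -0.174], TCP at [0.177, -0.625, 0.242] pointing down, gripper open.
Joint ranges: [-3.13, 3.13], [-1.02, 2.26], [0.13, 2.54], [-0.95, 4.09], [0.21, 2.88], [-2.74, 2.74]. Speed limits (rad/s): [2.57, 2.57, 3.14, 3.14, 3.14, 3.14].

INTERFACE

Orientations are given as [roll, pitch, yaw] about the fixed x, y, z axes, in that order (R = Rz(yaw) Ry(pitch) Rx(roll)).
In Python, from plant import monitor, vision, ticket, ctrl gives the robot as it stands.
- The arm moves only by the tool carry_out, never from a script. Its argument "steps" is a list of rows, each a list of 3 entries, a list of its own where there are three numbers: the shift along the tool's x, y, z in m, then the turn, a rotation vector about the tool's x, y, z in degrees, then the opening in per cent of the stroke, from 0 (shut) to 100 (fully open). In form: [[[dx, dy, dz], [ax, ay, az], gripper], ...]. A call has 1 to 20 rows; each row is the pose to reach, as a shift and turn from the pose commanded when the call began, along the tool's axes at that moment; what a row does not reach only later rows make up. A row lasts 1/12 s, in which the tool goes at most 41.7 mm and 7.16 degrees, less where a joint would pass 70% of its speed; a pose out of reach is approached as far as the arm can. A call with a gripper value outside its range is refused whole. The fingers move at their own pace and stop on an object; "force" is the grip in N (left out, the last holds). Time passes only in rows, so rows that repeat a pose let the fingers close. It gives the time, the measured TCP pose, the force and the opening at its end, in the units of the state.
- monitor.read_state(): the state, without advancing time (a new reading comes with each control period).
- vision.grab_frame(name): name is "scene" or "top" or "wrist"; returns (picture, depth): 400x640x3 uint8, red, green, blue; 400x640 float32, m along the optical axis (not along the pixel's ray), 0 where there is no reading.
- vision.get_calibration(name): a dict with "fx", "fy", "cx", "cy" (pixels), "camera_from_world" (4x4, takes a point from world to camera coordinates); the wrist camera has in their place "hand_eye" (4x4, takes a point from camera to tool coordinates, whose origin is the TCP and whose axes are the flange's). Camera axes: x right, y down, z forward; pixel columns grow to the right and rows downward; lengths in m; the calibration is good to about 2 mm. A picture is of the moment at which its call begins: read the wrist's pose just before it. get_calibration takes no time and is no camera call.
- ticket.hand_in(): hands the job in, once; it reports no verdict.
The state is a dict: "t": time; "q": joint angles; "qd": joint speeds; "joint_efforts": joint torques, N m; "position": TCP position; "eef_rot": TCP orientation; "wrist_force": force on the tool from outside, world axes, zero at the start; "ft_torque": the same for the moment, N m; "width": finger opening in m.
Only numpy, scipy, OpenCV 4.12 (cv2) and the standard library are available. Lean on these libraries where they do the work, as an engineer would, in place of code of your own. Each camera call takes 0.05 s, during which the arm holds its last target.

## Working session

There is one attempt and no reset: what is moved stays moved. The work goes in short steps, Python scripts to look and compute and a tool call to move; the robot and the scene stay as the last step left them, time stands still between calls to the robot, and variables do not carry over. Pictures are saved under pics/ and viewed, and the job is handed in when it is done.

Besides the shell and the picture viewer there is one more tool, called after "Request:" in YAML: its name, and indented under it one key for each argument. carry_out: Moves the arm, as the interface text tells. Its arguments: {"type":"object","properties":{"steps":{"type":"array","items":{"type":"array"}},"force":{"type":"number"}},"required":["steps"]}

```bash
mkdir -p pics; ls
python3 - <<'E'
from plant import monitor, vision, ticket, ctrl
import cv2, numpy as np
print(monitor.read_state()); print(ctrl.tip_reach)
for n in ["scene","top"]:
    p,d=vision.grab_frame(n); cv2.imwrite(f"pics/{n}0.png",p[:,:,::-1]); np.save(f"pics/{n}0.npy",d)
    print(n,vision.get_calibration(n))
print(vision.get_calibration("wrist"))
E
```

```text
pics
{'t': 0.0, 'q': array([-1.46907961e+00,  2.45830848e-01,  1.55904074e+00, -2.42864893e-05,
        1.33868041e+00, -1.74030964e-01]), 'qd': array([-0.00010882,  0.00032035, -0.00064495,  0.00041862,  0.00088186,
        0.00024974]), 'joint_efforts': array([ 5.20551166e-04, -4.29511034e+01, -3.26126575e+01, -1.58238067e-04,
        5.44387673e-03,  5.53874173e-06]), 'position': array([ 0.17696028, -0.62488173,  0.2411552 ]), 'eef_rot': array([-3.13965882e+00, -3.15999886e-04,  2.75752987e-01]), 'wrist_force': array([ 1.02295707,  0.58297244, -0.11826767]), 'ft_torque': array([ 0.04607879, -0.00239579, -0.01645363]), 'width': 0.08562880334491828}
0.011
scene {'fx': 445.9066463092539, 'fy': 445.9066463092539, 'cx': 326.9898349198345, 'cy': 207.96616000849866, 'camera_from_world': array([[-0.88637043, -0.46284472, -0.01105555,  0.55219295],
       [-0.42548746,  0.82377798, -0.37463351,  0.25615926],
       [ 0.18250446, -0.32736007, -0.92710706,  1.27786733],
       [ 0.        ,  0.        ,  0.        ,  1.        ]])}
top {'fx': 397.68577854630985, 'fy': 397.68577854630985, 'cx': 318.0478632686904, 'cy': 206.569387591671, 'camera_from_world': array([[-0.02902998, -0.9994354 , -0.01691587,  0.06647235],
       [-0.97984272,  0.03179897, -0.19722339,  0.60847273],
       [ 0.19764995,  0.01084951, -0.98021262,  1.46829367],
       [ 0.        ,  0.        ,  0.        ,  1.        ]])}
{'fx': 310.62326358761345, 'fy': 310.62326358761345, 'cx': 315.35483614122904, 'cy': 200.10287536232306, 'hand_eye': array([[-1.37925687e-03, -9.54134105e-01, -2.99376364e-01,
         7.76859191e-02],
       [ 9.99998757e-01, -1.54461032e-03,  3.15690328e-04,
         4.98434919e-04],
       [-7.63630728e-04, -2.99375556e-01,  9.54135050e-01,
        -1.31252960e-01],
       [ 0.00000000e+00,  0.00000000e+00,  0.00000000e+00,
         1.00000000e+00]])}
```

View pics/scene0.png

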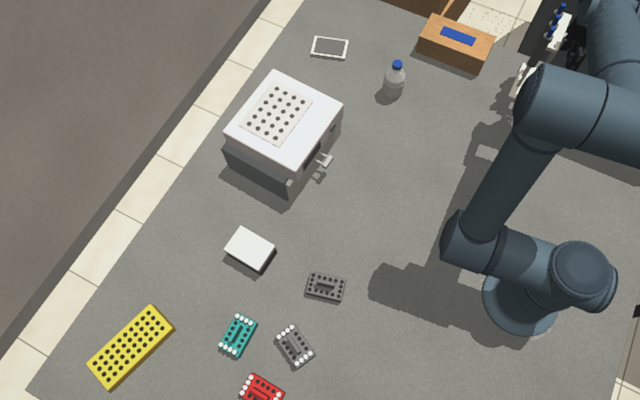

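View pics/top0.png

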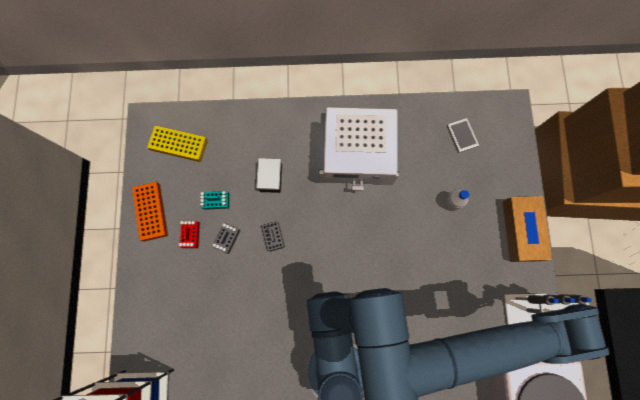

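Rack-shaped things in the top view are grey with white caps (226,238), grey without caps (273,236), turquoise (215,200) and red (189,235). The loaded rack should be the grey one with white caps. I'll confirm this in a crop and measure.

```bash
cat > h.py <<'E'
import numpy as np, cv2
from plant import monitor, vision, ticket, ctrl
from scipy.spatial.transform import Rotation as R
def unproj(c,d,T,u,v):
    z=d[v,u]; p=np.stack([(u-c['cx'])/c['fx']*z,(v-c['cy'])/c['fy']*z,z],-1)
    return p@T[:3,:3].T+T[:3,3]
def cloud(n,d,T=None):
    c=vision.get_calibration(n)
    if T is None: T=np.linalg.inv(c['camera_from_world'])
    v,u=np.mgrid[0:400,0:640]
    P=unproj(c,d,T,u,v); P[d<=0]=np.nan; return P
def tool():
    s=monitor.read_state(); T=np.eye(4); T[:3,:3]=R.from_euler('xyz',s['eef_rot']).as_matrix(); T[:3,3]=s['position']; return T,s
def wrist():
    T,s=tool(); p,d=vision.grab_frame('wrist'); T=T@vision.get_calibration('wrist')['hand_eye']
    return p,d,cloud('wrist',d,T),T
def rect(P,m,lab):
    q=P[m][:,:2].astype(np.float32); r=cv2.minAreaRect(q); print(lab,len(q),r, 'z',np.nanmedian(P[m][:,2]))
E
python3 - <<'E'
from h import *
p=cv2.imread('pics/top0.png'); d=np.load('pics/top0.npy'); P=cloud('top',d)
s=cv2.imread('pics/scene0.png'); ds=np.load('pics/scene0.npy'); S=cloud('scene',ds)
a=cv2.resize(p[185:265,165:305],None,fx=5,fy=5,interpolation=cv2.INTER_CUBIC)
b=cv2.resize(p[90:200,310:410],None,fx=2.5,fy=2.5,interpolation=cv2.INTER_CUBIC)
b2=cv2.resize(s[130:210,260:360],None,fx=2.5,fy=2.5,interpolation=cv2.INTER_CUBIC)
im=np.zeros((600,800,3),np.uint8); im[:400,:700]=a; im[400:600,:250]=b2[:200,:250]; cv2.imwrite('pics/c1.png',im); cv2.imwrite('pics/c2.png',b)
for lab,(x0,x1,y0,y1) in dict(loaded=(205,245,220,258),empty=(257,290,218,256)).items():
    m=np.zeros((400,640),bool); m[y0:y1,x0:x1]=1
    rect(P,m&(P[...,2]>0.015),lab); rect(P,m&(P[...,2]>0.062),lab+' fin')
for lab,(x0,x1,y0,y1) in dict(loaded=(270,320,320,372),empty=(300,350,268,308)).items():
    m=np.zeros((400,640),bool); m[y0:y1,x0:x1]=1
    rect(S,m&(S[...,2]>0.015),'s'+lab); rect(S,m&(S[...,2]>0.062),'s'+lab+' fin')
m=np.zeros((400,640),bool); m[95:185,315:405]=1
rect(P,m&(P[...,2]>0.19),'heater')
m=np.zeros((400,640),bool); m[182:200,335:375]=1
rect(P,m&(P[...,2]>0.06),'handle')
m=np.zeros((400,640),bool); m[150:180,310:345]=1
rect(S,m&(S[...,2]>0.06)&(S[...,2]<.1),'handle s')
E
```

```text
loaded 475 ((0.5051295161247253, 0.408609002828598), (0.0689154863357544, 0.10367175936698914), 64.6679458618164) z 0.03864971672248929
loaded fin 60 ((0.5039777159690857, 0.40655142068862915), (0.026454774662852287, 0.09566696733236313), 73.32608795166016) z 0.07768011242412365
empty 458 ((0.5072628259658813, 0.22587749361991882), (0.1056349128484726, 0.06437496840953827), 13.221921920776367) z 0.03689463697686213
empty fin 42 ((0.5070371627807617, 0.22600862383842468), (0.049679819494485855, 0.009521611034870148), 15.089557647705078) z 0.07961947567975869
sloaded 957 ((0.5060315728187561, 0.4145222306251526), (0.06372729688882828, 0.10397366434335709), 64.14347076416016) z 0.036861123782226723
sloaded fin 79 ((0.5061442255973816, 0.414271742105484), (0.009870927780866623, 0.04963668808341026), 63.636409759521484) z 0.07983555698171996
sempty 863 ((0.5080273747444153, 0.23155516386032104), (0.10370872914791107, 0.06554026901721954), 13.979212760925293) z 0.0360413115719056
sempty fin 89 ((0.5082652568817139, 0.23200583457946777), (0.049578405916690826, 0.011010653339326382), 11.862161636352539) z 0.07866473850316202
heater 4853 ((0.8187903761863708, -0.11512258648872375), (0.2592523694038391, 0.25392138957977295), 86.15998840332031) z 0.20906138545710706
handle 77 ((0.6811877489089966, -0.1054718866944313), (0.03140588477253914, 0.04272317886352539), 0.12347109615802765) z 0.08560141258179743
handle s 169 ((0.6913748979568481, -0.09888416528701782), (0.06520961970090866, 0.04804174229502678), 86.38865661621094) z 0.0816093315652231
```

View pics/c1.png

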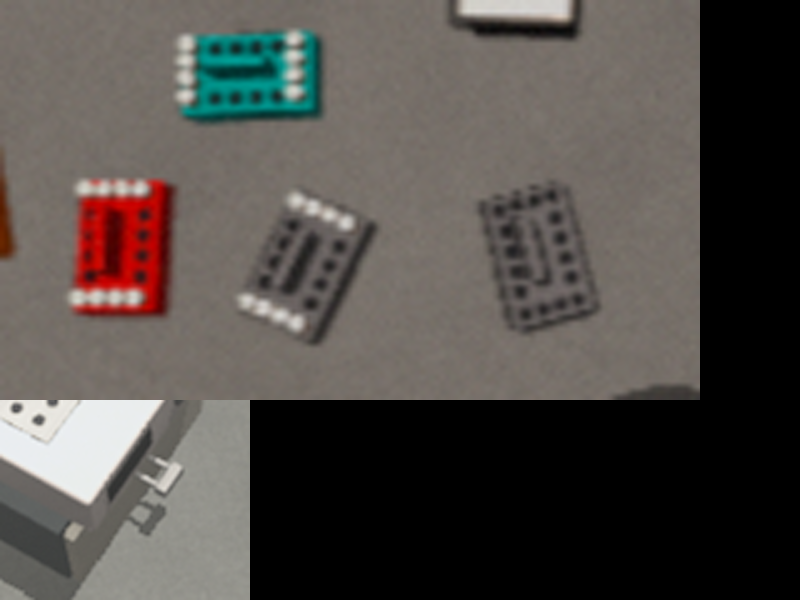

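View pics/c2.png

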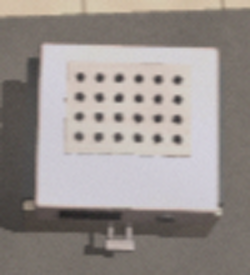

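The crop confirms the loaded rack: grey with eight white caps at top px (226,238). The plain grey one at (273,236) is the empty rack. Next I'll get the drawer unit's yaw and plan the approach view.

```bash
cat >> h.py <<'E'
def Rt(yaw,tilt): # degrees; tool down, tilted so that fingers point forward
    return R.from_euler('xyz',[180,-tilt,yaw],degrees=True).as_matrix()
def plan(pos,Rm,lab=''):
    T,s=tool(); d=T[:3,:3].T@(np.asarray(pos)-T[:3,3]); rv=np.degrees(R.from_matrix(T[:3,:3].T@Rm).as_rotvec())
    n=max(np.linalg.norm(d)/.0417,np.linalg.norm(rv)/7.16)
    print(lab,'shift',d.round(4),'turn',rv.round(2),'rows>=%.1f'%n)
E
python3 - <<'E'
from h import *
for n in ['top','scene']:
    p=cv2.imread(f'pics/{n}0.png'); d=np.load(f'pics/{n}0.npy'); P=cloud(n,d)
    m=np.zeros((400,640),bool)
    if n=='top': m[95:185,315:405]=1; b=(455,465,188,200)
    else: m[60:190,215:350]=1; b=(388,408,58,72)
    mm=m&(P[...,2]>0.197)&(P[...,2]<.215)
    r=cv2.minAreaRect(P[mm][:,:2].astype(np.float32)); print(n,cv2.boxPoints(r).round(3).tolist())
    m[:]=0; m[b[2]:b[3],b[0]:b[1]]=1; q=P[m&(P[...,2]>.12)]; print('bottle',q.mean(0),len(q))
plan([.56,-.105,.26],Rt(0,40))
print(tool()[1]['t'])
E
```

```text
top [[0.6850000023841858, -0.23600000143051147], [0.9369999766349792, -0.2529999911785126], [0.9539999961853027, 0.006000000052154064], [0.7020000219345093, 0.023000000044703484]]
bottle [ 0.61991608 -0.47558388  0.1402763 ] 60
scene [[0.6859999895095825, -0.2329999953508377], [0.9369999766349792, -0.25099998712539673], [0.9549999833106995, 0.012000000104308128], [0.7039999961853027, 0.028999999165534973]]
bottle [ 0.62200746 -0.47528562  0.14216439] 117
 shift [ 0.5102 -0.396  -0.0179] turn [-5.62 39.74 15.12] rows>=15.5
0.1
```

Request:
carry_out:
  steps:
    - [[0.51, -0.396, -0.018], [-6.9, 39.3, 18.9], 100]
    - [[0.51, -0.396, -0.018], [-6.9, 39.3, 18.9], 100]
    - [[0.51, -0.396, -0.018], [-6.9, 39.3, 18.9], 100]
    - [[0.51, -0.396, -0.018], [-6.9, 39.3, 18.9], 100]
    - [[0.51, -0.396, -0.018], [-6.9, 39.3, 18.9], 100]
    - [[0.51, -0.396, -0.018], [-6.9, 39.3, 18.9], 100]
    - [[0.51, -0.396, -0.018], [-6.9, 39.3, 18.9], 100]
    - [[0.51, -0.396, -0.018], [-6.9, 39.3, 18.9], 100]
    - [[0.51, -0.396, -0.018], [-6.9, 39.3, 18.9], 100]
    - [[0.51, -0.396, -0.018], [-6.9, 39.3, 18.9], 100]
    - [[0.51, -0.396, -0.018], [-6.9, 39.3, 18.9], 100]
    - [[0.51, -0.396, -0.018], [-6.9, 39.3, 18.9], 100]
    - [[0.51, -0.396, -0.018], [-6.9, 39.3, 18.9], 100]
    - [[0.51, -0.396, -0.018], [-6.9, 39.3, 18.9], 100]
    - [[0.51, -0.396, -0.018], [-6.9, 39.3, 18.9], 100]
    - [[0.51, -0.396, -0.018], [-6.9, 39.3, 18.9], 100]
    - [[0.51, -0.396, -0.018], [-6.9, 39.3, 18.9], 100]
    - [[0.51, -0.396, -0.018], [-6.9, 39.3, 18.9], 100]

```text
t: 1.6
position: [0.56, -0.104, 0.2597]
eef_rot: [3.14, -0.692, -0.065]
wrist_force: [-0.3, -0.6, -0.0]
width: 0.0853
```

Run:
```python
from h import *
p,d,P,T=wrist(); cv2.imwrite('pics/w1.png',p[:,:,::-1]); np.savez('pics/w1.npz',d=d,P=P,T=T)
s=monitor.read_state(); print(s['t'],s['position'],s['eef_rot'],s['q'],np.abs(s['qd']).max())
```

```text
1.65 [ 0.5596614  -0.10516386  0.25974736] [ 3.14024348 -0.69217576 -0.06661833] [-0.50363894 -0.30363113  2.16639517  0.44033383  0.6826536   0.87518979] 0.035161744879660936
```

View pics/w1.png

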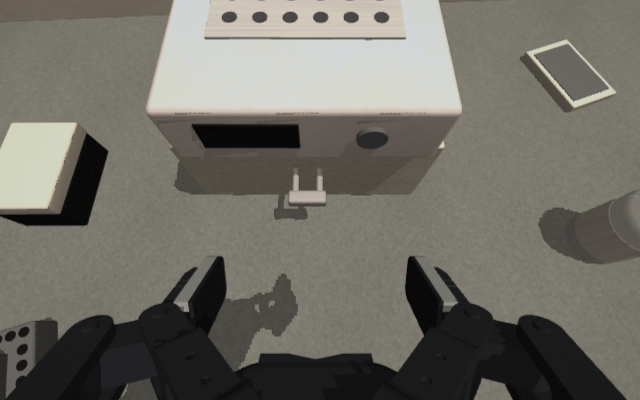

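The handle bar sits at px (308,198), with the gripper fingers to either side lower in the frame. Next I'll measure the bar in 3D.

Run:
```python
from h import *
z=np.load('pics/w1.npz'); P=z['P']; d=z['d']
m=np.zeros((400,640),bool); m[186:208,284:332]=1
a=m&(P[...,2]>.065)&(P[...,2]<.1)
v,u=np.nonzero(a); print(u.min(),u.max(),v.min(),v.max())
for vv in range(188,207,2):
    k=a[vv]; 
    if k.sum(): print(vv,np.nonzero(k)[0][[0,-1]],P[vv][k].mean(0).round(4))
t=a&(P[...,2]>.083); t[:189]=0; rect(P,t,'top face')
h=np.zeros((400,640),bool); h[60:125,140:470]=1; hh=h&(P[...,2]>.19); q=P[hh]; print('heater z',np.median(q[:,2]))
# front edge of heater top: per column min x
ux=[P[:, c][(hh[:,c])] for c in range(180,430,5)]
e=np.array([k[np.argmin(k[:,0])] for k in ux]); f=np.polyfit(e[:,1],e[:,0],1); print('front edge slope deg',np.degrees(np.arctan(f[0])), 'x at y=-.105',np.polyval(f,-.105))
r=cv2.minAreaRect(P[hh&(P[...,2]<.215)][:,:2].astype(np.float32)); print(cv2.boxPoints(r).round(4).tolist())
# drawer front face
w=np.zeros((400,640),bool); w[160:185,200:280]=1; print('front', P[w].mean(0),P[172,[200,240,280,340,380]].round(4).tolist())
```

```text
288 326 186 206
188 [292 322] [ 0.6862 -0.1032  0.0808]
190 [292 322] [ 0.6837 -0.1031  0.0806]
192 [289 325] [ 0.679  -0.1033  0.0855]
194 [288 326] [ 0.6766 -0.1028  0.0854]
196 [288 326] [ 0.6742 -0.1027  0.0852]
198 [288 326] [ 0.6716 -0.1026  0.0855]
200 [288 326] [ 0.6692 -0.1024  0.0854]
202 [288 326] [ 0.6672 -0.1023  0.0844]
204 [289 325] [ 0.6662 -0.1021  0.0807]
206 [290 325] [ 0.6662 -0.1026  0.0744]
top face 469 ((0.6734585165977478, -0.10258939862251282), (0.04343103989958763, 0.015536108054220676), 87.13699340820312) z 0.08534621195584674
heater z 0.20643594757688388
front edge slope deg 3.8518948443520595 x at y=-.105 0.6945746020343376
[[0.6855000257492065, -0.23240000009536743], [0.7439000010490417, -0.2361000031232834], [0.7603999972343445, 0.020999999716877937], [0.7020000219345093, 0.024800000712275505]]
front [nan nan nan] [[0.7213, 0.0264, 0.0699], [0.7179, -0.0226, 0.0702], [0.7139, -0.0716, 0.0717], [0.7094, -0.1448, 0.071], [0.706, -0.1935, 0.0714]]
```

Run:
```python
from h import *
Rm=Rt(-3.85,40); h=np.array([.6735,-.1026,.078])
plan(h-.07*Rm[:,2],Rm,'pre'); plan(h+.008*Rm[:,2],Rm,'grasp')
```

```text
pre shift [-0.0291 -0.0104  0.1423] turn [0.06 0.34 0.03] rows>=3.5
grasp shift [-0.0286 -0.0104  0.2203] turn [0.06 0.34 0.03] rows>=5.3
```

Request:
carry_out:
  steps:
    - [[-0.029, -0.0104, 0.14], [0, 0.3, 0], 100]
    - [[-0.029, -0.0104, 0.14], [0, 0.3, 0], 100]
    - [[-0.029, -0.0104, 0.14], [0, 0.3, 0], 100]
    - [[-0.029, -0.0104, 0.14], [0, 0.3, 0], 100]
    - [[-0.029, -0.0104, 0.165], [0, 0.3, 0], 100]
    - [[-0.029, -0.0104, 0.19], [0, 0.3, 0], 100]
    - [[-0.029, -0.0104, 0.21], [0, 0.3, 0], 100]
    - [[-0.029, -0.0104, 0.22], [0, 0.3, 0], 100]
    - [[-0.029, -0.0104, 0.22], [0, 0.3, 0], 100]

```text
t: 2.4
position: [0.6776, -0.1052, 0.0699]
eef_rot: [3.142, -0.695, -0.071]
wrist_force: [-1.1, 0.4, -0.5]
width: 0.0849
```

Run:
```python
from h import *
p,d,P,T=wrist(); cv2.imwrite('pics/w2.png',p[:,:,::-1])
Rm=Rt(-3.85,40); h=np.array([.6735,-.1026,.078]); plan(h+.008*Rm[:,2],Rm,'grasp'); print(monitor.read_state()['wrist_force'])
```

```text
grasp shift [ 0.001  -0.0022 -0.    ] turn [ 0.16  0.11 -0.14] rows>=0.1
[ 0.40790272  0.23411279 -0.39889991]
```

View pics/w2.png

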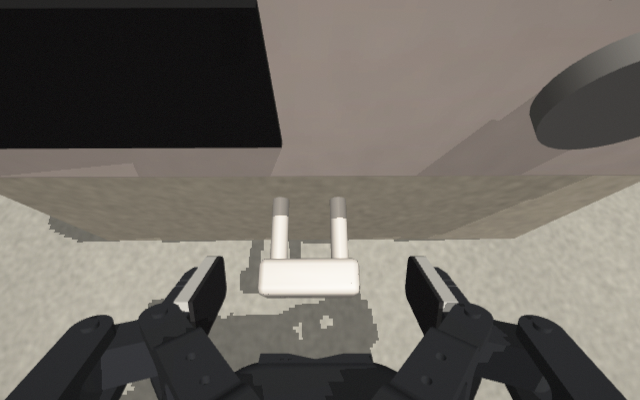

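The bar (px 260–358, row 278) lies between the pads, so I'll close and pull.

Request:
carry_out:
  steps:
    - [[0.001, -0.002, 0], [0, 0, 0], 0]
    - [[0.001, -0.002, 0], [0, 0, 0], 0]
    - [[0.001, -0.002, 0], [0, 0, 0], 0]
    - [[0.001, -0.002, 0], [0, 0, 0], 0]
    - [[0.001, -0.002, 0], [0, 0, 0], 0]
    - [[0.001, -0.002, 0], [0, 0, 0], 0]
    - [[0.001, -0.002, 0], [0, 0, 0], 0]
    - [[0.001, -0.002, 0], [0, 0, 0], 0]
  force: 50

```text
t: 3.12
position: [0.6803, -0.1023, 0.0745]
eef_rot: [3.138, -0.701, -0.067]
wrist_force: [-1.6, -2.3, 5.6]
width: 0.0432
```

Request:
carry_out:
  steps:
    - [[-0.008, 0, -0.006], [0, 0, 0], 0]
    - [[-0.02, 0, -0.017], [0, 0, 0], 0]
    - [[-0.034, 0, -0.0285], [0, 0, 0], 0]
    - [[-0.048, 0, -0.04], [0, 0, 0], 0]
    - [[-0.062, 0, -0.052], [0, 0, 0], 0]
    - [[-0.076, 0, -0.064], [0, 0, 0], 0]
    - [[-0.09, 0, -0.0755], [0, 0, 0], 0]
    - [[-0.104, 0, -0.087], [0, 0, 0], 0]
    - [[-0.116, 0, -0.097], [0, 0, 0], 0]
    - [[-0.124, 0, -0.104], [0, 0, 0], 0]
    - [[-0.13, 0, -0.109], [0, 0, 0], 0]
    - [[-0.133, 0, -0.1115], [0, 0, 0], 0]
    - [[-0.133, 0, -0.1115], [0, 0, 0], 0]

```text
t: 4.2
position: [0.507, -0.0908, 0.0745]
eef_rot: [3.137, -0.701, -0.067]
wrist_force: [-1.2, -4.6, 7.6]
width: 0.0434
```

Request:
carry_out:
  steps:
    - [[0, 0, 0], [0, 0, 0], 100]
    - [[0, 0, 0], [0, 0, 0], 100]
    - [[0, 0, 0], [0, 0, 0], 100]
    - [[0, 0, 0], [0, 0, 0], 100]
    - [[0, 0, 0], [0, 0, 0], 100]
    - [[0, 0, 0], [0, 0, 0], 100]
    - [[0.016, 0, -0.02], [0, 0, 0], 100]
    - [[0.035, 0, -0.042], [0, 0, 0], 100]
    - [[0.058, 0, -0.069], [0, 0, 0], 100]
    - [[0.08, 0, -0.096], [0, 0, 0], 100]
    - [[0.103, 0, -0.123], [0, 0, 0], 100]
    - [[0.125, 0, -0.15], [0, 0, 0], 100]
    - [[0.125, 0, -0.15], [0, 0, 0], 100]

```text
t: 5.28
position: [0.5085, -0.0909, 0.2782]
eef_rot: [3.131, -0.712, -0.062]
wrist_force: [1.3, 0.2, 1.3]
width: 0.0853
```

Run:
```python
from h import *
p,d,P,T=wrist(); cv2.imwrite('pics/w3.png',p[:,:,::-1]); np.savez('pics/w3.npz',d=d,P=P,T=T); s=monitor.read_state(); print(s['t'],s['position'],s['eef_rot'],s['q'])
m=(P[...,2]>.083)&(P[...,2]<.089)&(np.hypot(P[...,0]-.5,P[...,1]+.09)<.04); rect(P,m,'handle')
# above loaded rack, tool down, jaws across the fin
```

```text
5.3333 [ 0.50737678 -0.09024565  0.27394007] [ 3.13445148 -0.70686649 -0.06360016] [-0.54008972 -0.50305324  2.2822104   0.43713042  0.7596028   0.87089948]
handle 656 ((0.5170536637306213, -0.09205462038516998), (0.04365936666727066, 0.045400869101285934), 85.94534301757812) z 0.08530918657481465
```

View pics/w3.png

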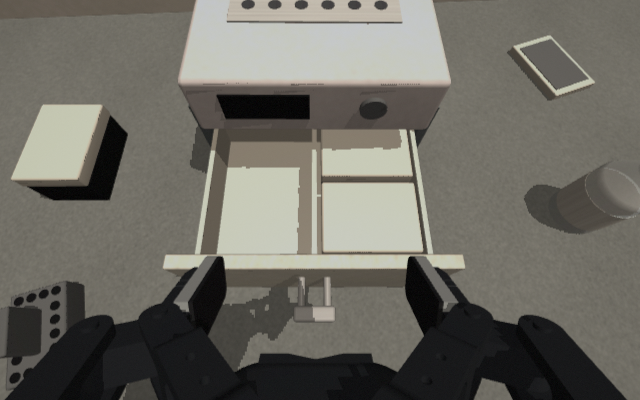

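The drawer is open and its empty left bay is visible (px 205–315, rows 130–255). Now I'll measure the bay walls.

Run:
```python
from h import *
z=np.load('pics/w3.npz'); P=z['P']
for v in [160,190,220,240]:
    r=[]
    for u in range(190,440,1):
        r.append((u,*P[v,u]))
    r=np.array(r); 
    # height transitions
    top=(np.abs(r[:,3]-.081)<.008)
    s=np.flatnonzero(np.diff(top.astype(int)))
    print(v,[(int(r[i,0]),r[i,1:].round(3).tolist(),r[i+1,1:].round(3).tolist()) for i in s][:8])
print('front panel col', [P[v,260].round(3).tolist() for v in range(225,285,4)])
h=(P[...,2]>.083)&(P[...,2]<.089); h[:300]=0; h[:,:285]=0;h[:,345:]=0; rect(P,h,'bar')
m=np.zeros((400,640),bool); m[255:268,170:460]=1; rect(P,m&(P[...,2]>.12),'front panel top')
```

```text
160 [(208, [0.748, 0.061, -0.002], [0.697, 0.031, 0.08]), (215, [0.699, 0.025, 0.076], [0.701, 0.025, 0.072]), (311, [0.723, -0.102, 0.021], [0.688, -0.101, 0.08]), (316, [0.688, -0.106, 0.081], [0.723, -0.111, 0.021]), (320, [0.722, -0.115, 0.022], [0.684, -0.112, 0.085]), (410, [0.676, -0.225, 0.086], [0.685, -0.233, 0.071]), (411, [0.685, -0.233, 0.071], [0.682, -0.232, 0.075]), (418, [0.679, -0.238, 0.08], [0.725, -0.274, 0.0])]
190 [(204, [0.695, 0.063, -0.001], [0.654, 0.033, 0.081]), (211, [0.656, 0.028, 0.075], [0.658, 0.027, 0.072]), (311, [0.673, -0.099, 0.022], [0.645, -0.098, 0.081]), (316, [0.645, -0.103, 0.081], [0.673, -0.107, 0.022]), (320, [nan, nan, nan], [0.643, -0.109, 0.084]), (410, [0.634, -0.217, 0.087], [nan, nan, nan]), (411, [nan, nan, nan], [0.635, -0.22, 0.086]), (414, [0.635, -0.222, 0.086], [0.642, -0.23, 0.069])]
220 [(199, [0.646, 0.067, -0.0], [0.615, 0.036, 0.081]), (207, [0.617, 0.03, 0.073], [0.618, 0.03, 0.07]), (311, [0.627, -0.096, 0.023], [0.606, -0.096, 0.081]), (316, [0.605, -0.1, 0.082], [0.627, -0.104, 0.021]), (320, [0.627, -0.108, 0.021],
[... 583 characters left out ...]
, -0.225, 0.076], [nan, nan, nan])]
front panel col [[0.625, -0.025, 0.022], [0.619, -0.025, 0.021], [0.613, -0.025, 0.022], [0.607, -0.025, 0.022], [0.602, -0.025, 0.021], [0.596, -0.025, 0.023], [0.591, -0.025, 0.022], [0.585, -0.025, 0.022], [0.555, -0.042, 0.127], [0.551, -0.041, 0.126], [0.547, -0.042, 0.127], [0.543, -0.041, 0.125], [0.543, -0.038, 0.106], [0.544, -0.034, 0.081], [0.544, -0.03, 0.054]]
bar 644 ((0.5028104186058044, -0.09104496985673904), (0.04365936666727066, 0.016842881217598915), 85.94534301757812) z 0.08529697777201672
front panel top 3755 ((0.5304874181747437, -0.09371641278266907), (0.28411436080932617, 0.04642631486058235), 86.06079864501953) z 0.1267208096311423
```

Run:
```python
from h import *
plan([.50,.10,.30],Rt(75,0),'a')
```

```text
a shift [ 0.0021 -0.1892 -0.0338] turn [ 28.05 -33.58 -75.27] rows>=12.2
```

Request:
carry_out:
  steps:
    - [[0, -0.19, -0.034], [28, -33.6, -75.3], 100]
    - [[0, -0.19, -0.034], [28, -33.6, -75.3], 100]
    - [[0, -0.19, -0.034], [28, -33.6, -75.3], 100]
    - [[0, -0.19, -0.034], [28, -33.6, -75.3], 100]
    - [[0, -0.19, -0.034], [28, -33.6, -75.3], 100]
    - [[0, -0.19, -0.034], [28, -33.6, -75.3], 100]
    - [[0, -0.19, -0.034], [28, -33.6, -75.3], 100]
    - [[0, -0.19, -0.034], [28, -33.6, -75.3], 100]
    - [[0, -0.19, -0.034], [28, -33.6, -75.3], 100]
    - [[0, -0.19, -0.034], [28, -33.6, -75.3], 100]
    - [[0, -0.19, -0.034], [28, -33.6, -75.3], 100]
    - [[0, -0.19, -0.034], [28, -33.6, -75.3], 100]
    - [[0, -0.19, -0.034], [28, -33.6, -75.3], 100]
    - [[0, -0.19, -0.034], [28, -33.6, -75.3], 100]
    - [[0, -0.19, -0.034], [28, -33.6, -75.3], 100]

```text
t: 6.58
position: [0.4963, 0.1019, 0.2929]
eef_rot: [-3.131, -0.002, 1.307]
wrist_force: [-1.3, -0.9, 0.1]
width: 0.0855
```

Run:
```python
from h import *
plan([.506,.412,.25],Rt(154,0),'b'); print(monitor.read_state()['q'])
```

```text
b shift [ 0.3019 -0.071   0.0442] turn [ -0.41  -0.5  -79.1 ] rows>=11.0
[-0.023847   -0.13294795  1.85933629  0.00439974  1.42465934  0.23909668]
```

Request:
carry_out:
  steps:
    - [[0.302, -0.071, 0.044], [-0.4, -0.5, -79], 100]
    - [[0.302, -0.071, 0.044], [-0.4, -0.5, -79], 100]
    - [[0.302, -0.071, 0.044], [-0.4, -0.5, -79], 100]
    - [[0.302, -0.071, 0.044], [-0.4, -0.5, -79], 100]
    - [[0.302, -0.071, 0.044], [-0.4, -0.5, -79], 100]
    - [[0.302, -0.071, 0.044], [-0.4, -0.5, -79], 100]
    - [[0.302, -0.071, 0.044], [-0.4, -0.5, -79], 100]
    - [[0.302, -0.071, 0.044], [-0.4, -0.5, -79], 100]
    - [[0.302, -0.071, 0.044], [-0.4, -0.5, -79], 100]
    - [[0.302, -0.071, 0.044], [-0.4, -0.5, -79], 100]
    - [[0.302, -0.071, 0.044], [-0.4, -0.5, -79], 100]
    - [[0.302, -0.071, 0.044], [-0.4, -0.5, -79], 100]
    - [[0.302, -0.071, 0.044], [-0.4, -0.5, -79], 100]
    - [[0.302, -0.071, 0.044], [-0.4, -0.5, -79], 100]
    - [[0.302, -0.071, 0.044], [-0.4, -0.5, -79], 100]

```text
t: 7.83
position: [0.5061, 0.4116, 0.2513]
eef_rot: [-3.142, 0.001, 2.685]
wrist_force: [-0.3, -0.2, -0.7]
width: 0.0857
```

Run:
```python
from h import *
p,d,P,T=wrist(); cv2.imwrite('pics/w4.png',p[:,:,::-1]); np.savez('pics/w4.npz',d=d,P=P,T=T); s=monitor.read_state(); print(s['t'],s['position'],s['eef_rot'],s['q'])
near=np.hypot(P[...,0]-.506,P[...,1]-.412)<.07
rect(P,near&(P[...,2]>.07)&(P[...,2]<.09),'fin'); rect(P,near&(P[...,2]>.02)&(P[...,2]<.09),'block')
```

```text
7.8833 [0.50611389 0.41169658 0.25127367] [-3.14155116e+00  1.45965322e-03  2.68567603e+00] [ 5.09891646e-01  2.43118240e-01  1.54351516e+00 -1.25347637e-03
  1.35416337e+00 -6.04719088e-01]
fin 464 ((0.504489541053772, 0.41277095675468445), (0.009097321890294552, 0.048610199242830276), 63.89520263671875) z 0.07964837681950684
block 5133 ((0.504728376865387, 0.41316860914230347), (0.06403238326311111, 0.10262217372655869), 64.0923843383789) z 0.03630944734989694
```

View pics/w4.png

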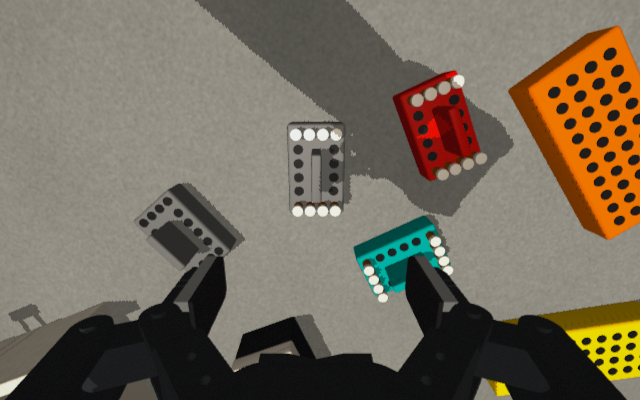

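The loaded rack is at px (317,168), grey with white caps at both ends. Its fin is vertical in the image, so it is aligned with the jaws.

Run:
```python
from h import *
plan([.5047,.413,.058],Rt(154,0),'g')
```

```text
g shift [0.0021 0.0006 0.1933] turn [-0.    0.08 -0.12] rows>=4.6
```

Request:
carry_out:
  steps:
    - [[0.002, 0.0005, 0.03], [0, 0, 0], 50]
    - [[0.002, 0.0005, 0.065], [0, 0, 0], 50]
    - [[0.002, 0.0005, 0.1], [0, 0, 0], 50]
    - [[0.002, 0.0005, 0.13], [0, 0, 0], 50]
    - [[0.002, 0.0005, 0.155], [0, 0, 0], 50]
    - [[0.002, 0.0005, 0.175], [0, 0, 0], 50]
    - [[0.002, 0.0005, 0.188], [0, 0, 0], 50]
    - [[0.002, 0.0005, 0.193], [0, 0, 0], 50]
    - [[0.002, 0.0005, 0.193], [0, 0, 0], 50]
    - [[0.002, 0.0005, 0.193], [0, 0, 0], 0]
    - [[0.002, 0.0005, 0.193], [0, 0, 0], 0]
    - [[0.002, 0.0005, 0.193], [0, 0, 0], 0]
    - [[0.002, 0.0005, 0.193], [0, 0, 0], 0]
    - [[0.002, 0.0005, 0.193], [0, 0, 0], 0]
    - [[0.002, 0.0005, 0.193], [0, 0, 0], 0]
    - [[0.002, 0.0005, 0.193], [0, 0, 0], 0]
    - [[0.002, 0.0005, 0.193], [0, 0, 0], 0]
  force: 60

```text
t: 9.3
position: [0.5056, 0.4136, 0.0599]
eef_rot: [3.14, 0.003, 2.688]
wrist_force: [-1.3, -1.2, 6.4]
width: 0.009
```

Request:
carry_out:
  steps:
    - [[0, 0, -0.01], [0, 0, 0], 0]
    - [[0, 0, -0.025], [0, 0, 0], 0]
    - [[0, 0, -0.045], [0, 0, 0], 0]
    - [[0, 0, -0.07], [0, 0, 0], 0]
    - [[0, 0, -0.095], [0, 0, 0], 0]
    - [[0, 0, -0.12], [0, 0, 0], 0]
    - [[0, 0, -0.145], [0, 0, 0], 0]
    - [[0, 0, -0.165], [0, 0, 0], 0]
    - [[0, 0, -0.175], [0, 0, 0], 0]
    - [[0, 0, -0.18], [0, 0, 0], 0]
    - [[0, 0, -0.18], [0, 0, 0], 0]

```text
t: 10.22
position: [0.5047, 0.4134, 0.2393]
eef_rot: [3.14, 0.002, 2.688]
wrist_force: [0.7, -0.3, -3.5]
width: 0.0088
```

Run:
```python
from h import *
p,d,P,T=wrist(); cv2.imwrite('pics/w5.png',p[:,:,::-1])
p2,d2=vision.grab_frame('scene'); cv2.imwrite('pics/s5.png',cv2.resize(p2[200:400,160:440,::-1],None,fx=2.5,fy=2.5))
s=monitor.read_state(); print(s['t'],s['position'],s['wrist_force'],s['width'])
# tilt of held rack from block top plane
tp=np.asarray(s['position']); zc=tp[2]-.058+.036
m=(np.hypot(P[...,0]-tp[0],P[...,1]-tp[1])<.065)&(abs(P[...,2]-zc)<.012)
Q=P[m]; A=np.c_[Q[:,:2],np.ones(len(Q))]; c=np.linalg.lstsq(A,Q[:,2],rcond=None)[0]; print(len(Q),c[:2],Q[:,2].mean()-zc)
plan([.568,.19,.25],Rt(165,0),'mid'); plan([.632,-.0345,.25],Rt(176.15,0),'over')
```

```text
10.3167 [0.503801   0.41285772 0.23658705] [ 1.30536368  0.29996795 -3.6374626 ] 0.008801740504885707
9821 [ 0.00998686 -0.00799439] 0.0005306818590865015
mid shift [-0.1554 -0.1722 -0.013 ] turn [ -0.14  -0.02 -11.01] rows>=5.6
over shift [-0.3114 -0.3459 -0.0126] turn [ -0.14  -0.03 -22.16] rows>=11.2
```

View pics/w5.png

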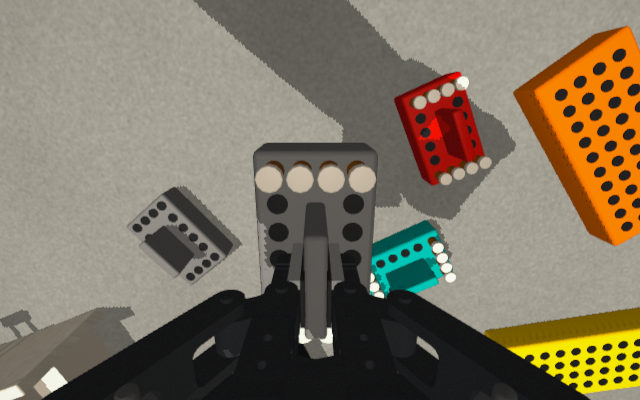

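View pics/s5.png

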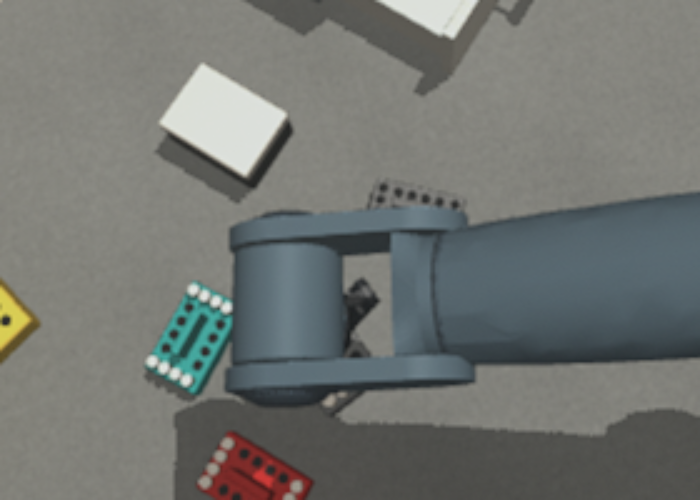

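Request:
carry_out:
  steps:
    - [[-0.006, -0.007, -0.004], [0, 0, -0.5], 0]
    - [[-0.019, -0.021, -0.012], [0, 0, -1.4], 0]
    - [[-0.037, -0.041, -0.013], [0, 0, -2.7], 0]
    - [[-0.059, -0.066, -0.013], [0, 0, -4.2], 0]
    - [[-0.081, -0.09, -0.013], [0, 0, -5.8], 0]
    - [[-0.103, -0.115, -0.013], [0, 0, -7.4], 0]
    - [[-0.125, -0.139, -0.013], [0, 0, -8.9], 0]
    - [[-0.147, -0.163, -0.013], [0, 0, -10.5], 0]
    - [[-0.169, -0.188, -0.013], [0, 0, -12], 0]
    - [[-0.191, -0.212, -0.013], [0, 0, -13.6], 0]
    - [[-0.213, -0.237, -0.013], [0, 0, -15.2], 0]
    - [[-0.235, -0.261, -0.013], [0, 0, -16.7], 0]
    - [[-0.257, -0.285, -0.013], [0, 0, -18.3], 0]
    - [[-0.277, -0.308, -0.013], [0, 0, -19.7], 0]
    - [[-0.293, -0.326, -0.013], [0, 0, -20.9], 0]
    - [[-0.304, -0.338, -0.013], [0, 0, -21.7], 0]
    - [[-0.31, -0.344, -0.013], [0, 0, -22.1], 0]
    - [[-0.311, -0.346, -0.013], [0, 0, -22.2], 0]
    - [[-0.311, -0.346, -0.013], [0, 0, -22.2], 0]

```text
t: 11.9
position: [0.6318, -0.0342, 0.2509]
eef_rot: [-3.141, -0.0, 3.075]
wrist_force: [-0.1, 0.7, -3.7]
width: 0.0091
```

Run:
```python
from h import *
p,d,P,T=wrist(); cv2.imwrite('pics/w6.png',p[:,:,::-1]); np.savez('pics/w6.npz',d=d,P=P,T=T)
p2,d2=vision.grab_frame('top'); cv2.imwrite('pics/t6.png',cv2.resize(p2[90:290,200:480,::-1],None,fx=2.5,fy=2.5))
s=monitor.read_state(); print(s['t'],s['position'],s['eef_rot'],s['wrist_force'],s['width'],s['q'])
plan([.632,-.0345,.10],Rt(176.15,0),'down')
```

```text
12.0 [ 0.6318781  -0.03308145  0.25134665] [-3.14134890e+00  2.73795282e-04  3.07601723e+00] [ 0.15241548 -0.50613324 -3.13655414] 0.00912964893256267 [-2.31138230e-01  1.97984481e-01  1.59617862e+00 -2.00285966e-04
  1.34711933e+00 -1.73631470e+00]
down shift [-0.0002 -0.0014  0.1513] turn [-0.01  0.02  0.09] rows>=3.6
```

View pics/w6.png

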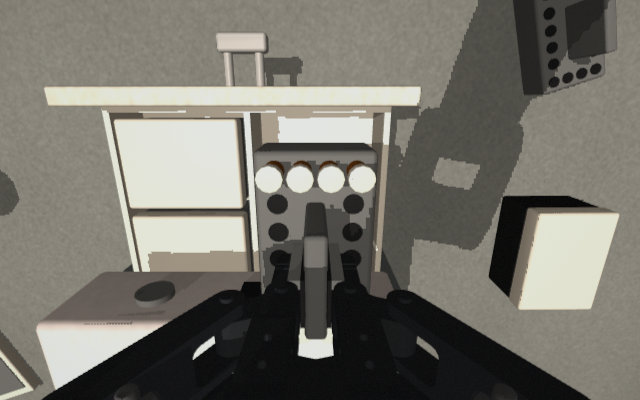

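View pics/t6.png

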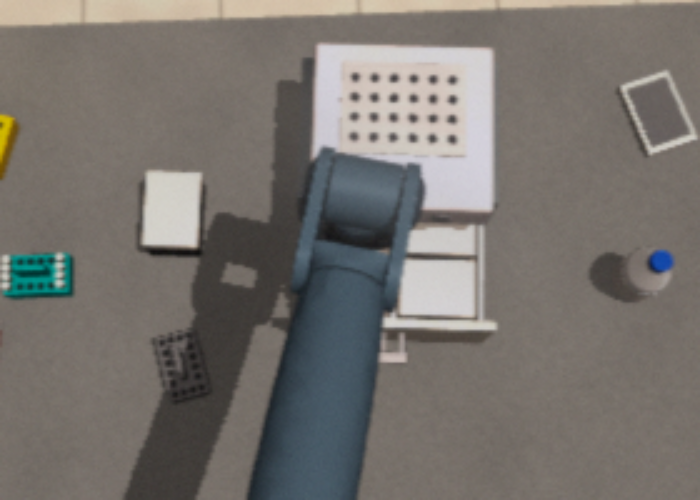

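Run:
```python
from h import *
z=np.load('pics/w6.npz'); P=z['P']
for v in [115,125,135,142]:
    q=P[v,90:400]; t=abs(q[:,2]-.081)<.006; y=q[t,1]; x=q[t,0]
    L=y>0.02; D=(y<-.08)&(y>-.115)
    print(v,'left',x[L].mean().round(3),y[L].min().round(4),y[L].max().round(4),'div',y[D].min().round(4),y[D].max().round(4))
f=P[85:112,300]; print('front panel', [(a.round(3).tolist()) for a in f[::3]])
m=(abs(P[...,2]-.229)<.006)&(np.hypot(P[...,0]-.632,P[...,1]+.034)<.075); Q=P[m]
# rack edges on rows near the visible end
for v in [205,230,250]:
    r=P[v][m[v]]; print('rack',v,r[:,0].mean().round(4),r[:,1].min().round(4),r[:,1].max().round(4))
print('rack front x',Q[:,0].min(), 'z',np.median(Q[:,2]))
```

```text
115 left 0.572 0.0338 0.0395 div -0.097 -0.0919
125 left 0.582 0.0333 0.0387 div -0.1127 -0.0925
135 left 0.591 0.0325 0.0387 div -0.1139 -0.0931
142 left 0.597 0.0321 0.0375 div -0.1131 -0.0934
front panel [[0.536, -0.046, -0.001], [0.545, -0.041, 0.125], [0.547, -0.041, 0.126], [0.55, -0.041, 0.126], [0.552, -0.041, 0.126], [0.554, -0.041, 0.126], [0.556, -0.042, 0.127], [0.558, -0.042, 0.124], [0.561, -0.044, 0.082]]
rack 205 0.6077 -0.0639 -0.0019
rack 230 0.6221 -0.0651 -0.0023
rack 250 0.634 -0.0661 -0.0039
rack front x 0.5774921801246905 z 0.22692354565199685
```

Request:
carry_out:
  steps:
    - [[0, 0, 0.01], [0, 0, 0], 0]
    - [[0, 0, 0.028], [0, 0, 0], 0]
    - [[0, 0, 0.048], [0, 0, 0], 0]
    - [[0, 0, 0.068], [0, 0, 0], 0]
    - [[0, 0, 0.088], [0, 0, 0], 0]
    - [[0, 0, 0.108], [0, 0, 0], 0]
    - [[0, 0, 0.124], [0, 0, 0], 0]
    - [[0, 0, 0.136], [0, 0, 0], 0]
    - [[0, 0, 0.146], [0, 0, 0], 0]
    - [[0, 0, 0.154], [0, 0, 0], 0]
    - [[0, 0, 0.159], [0, 0, 0], 0]
    - [[0, 0, 0.162], [0, 0, 0], 0]
    - [[0, 0, 0.164], [0, 0, 0], 0]
    - [[0, 0, 0.164], [0, 0, 0], 0]

```text
t: 13.17
position: [0.6328, -0.0342, 0.088]
eef_rot: [-3.141, 0.002, 3.075]
wrist_force: [0.4, -0.8, -3.1]
width: 0.009
```

Run:
```python
from h import *
s=monitor.read_state(); print(s['t'],s['position'],s['eef_rot'],s['wrist_force'],s['width'])
```

```text
13.1667 [ 0.63277482 -0.03421515  0.08797535] [-3.14074565e+00  1.83015227e-03  3.07520070e+00] [ 0.40812797 -0.78363041 -3.07722142] 0.009008262314476614
```

Request:
carry_out:
  steps:
    - [[0, 0, 0.002], [0, 0, 0], 0]
    - [[0, 0, 0.004], [0, 0, 0], 0]
    - [[0, 0, 0.005], [0, 0, 0], 0]
    - [[0, 0, 0.006], [0, 0, 0], 0]
    - [[0, 0, 0.006], [0, 0, 0], 0]

```text
t: 13.58
position: [0.6328, -0.0343, 0.082]
eef_rot: [-3.141, 0.002, 3.075]
wrist_force: [-0.1, -0.4, -2.3]
width: 0.0093
```

Request:
carry_out:
  steps:
    - [[0, 0, 0.001], [0, 0, 0], 0]
    - [[0, 0, 0.001], [0, 0, 0], 0]
    - [[0, 0, 0.002], [0, 0, 0], 0]
    - [[0, 0, 0.002], [0, 0, 0], 0]

```text
t: 13.92
position: [0.6341, -0.0346, 0.0819]
eef_rot: [-3.14, 0.005, 3.075]
wrist_force: [-1.3, -0.4, 6.7]
width: 0.0092
```

Contact is made (+6.7 N). I'll open part-way, wait, check, then rise.

Request:
carry_out:
  steps:
    - [[0, 0, 0.001], [0, 0, 0], 45]
    - [[0, 0, 0.001], [0, 0, 0], 45]
    - [[0, 0, 0.001], [0, 0, 0], 45]
    - [[0, 0, 0.001], [0, 0, 0], 45]
    - [[0, 0, 0.001], [0, 0, 0], 45]
    - [[0, 0, 0.001], [0, 0, 0], 45]
    - [[0, 0, 0.001], [0, 0, 0], 45]
    - [[0, 0, 0.001], [0, 0, 0], 45]

```text
t: 14.58
position: [0.6325, -0.0342, 0.0787]
eef_rot: [-3.141, 0.001, 3.075]
wrist_force: [-0.9, -0.5, -0.5]
width: 0.0385
```

Request:
carry_out:
  steps:
    - [[0, 0, -0.01], [0, 0, 0], 45]
    - [[0, 0, -0.03], [0, 0, 0], 45]
    - [[0, 0, -0.06], [0, 0, 0], 45]
    - [[0, 0, -0.09], [0, 0, 0], 45]
    - [[0, 0, -0.12], [0, 0, 0], 45]
    - [[0, 0, -0.15], [0, 0, 0], 45]
    - [[0, 0, -0.17], [0, 0, 0], 45]
    - [[0, 0, -0.175], [0, 0, 0], 45]
    - [[0, 0, -0.175], [0, 0, 0], 45]

```text
t: 15.33
position: [0.6333, -0.0342, 0.2564]
eef_rot: [-3.14, 0.006, 3.075]
wrist_force: [-0.6, -0.9, -1.0]
width: 0.0381
```

Run:
```python
from h import *
p,d,P,T=wrist(); cv2.imwrite('pics/w7.png',p[:,:,::-1]); np.savez('pics/w7.npz',d=d,P=P,T=T)
s=monitor.read_state(); print(s['t'],s['position'],s['eef_rot'],s['wrist_force'],s['width'],s['q'])
m=(abs(P[...,2]-.058)<.006)&(np.hypot(P[...,0]-.632,P[...,1]+.034)<.075); Q=P[m]
A=np.c_[Q[:,:2],np.ones(len(Q))]; print(len(Q),np.linalg.lstsq(A,Q[:,2],rcond=None)[0][:2],np.median(Q[:,2])); rect(P,m,'block')
plan([.50,-.04,.30],Rt(176.15-75,20),'a')
```

```text
15.3833 [ 0.63227924 -0.03401058  0.25392295] [-3.14071407e+00  1.86523750e-03  3.07524304e+00] [ 0.1545884   0.52743147 -1.44321021] 0.038366449813279156 [-2.32300349e-01  1.96085043e-01  1.59360071e+00 -5.72299180e-04
  1.34992219e+00 -1.73662141e+00]
4271 [ 0.00594531 -0.0004723 ] 0.05789628056368279
block 4271 ((0.6332595944404602, -0.03940734267234802), (0.13915181159973145, 0.10238843411207199), 86.24942016601562) z 0.05789628056368279
a shift [ 0.1315 -0.0148 -0.0463] turn [-13.06  17.17  74.25] rows>=10.8
```

View pics/w7.png

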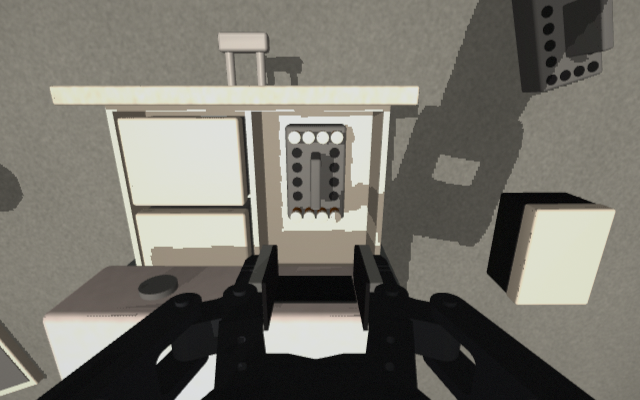

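The rack stands upright on the bay floor: block top at 57.9 mm against 58 expected, at px (316,170). Next I'll return to the handle pose.

Run:
```python
from h import *
P=np.load('pics/w7.npz')['P']
m=(P[...,2]>.08)&(P[...,2]<.089); m[:25]=0; m[56:]=0; m[:,:210]=0; m[:,275:]=0; rect(P,m,'bar')
plan([.507,-.06,.29],Rt(76,0),'a')
```

```text
bar 1066 ((0.5049620270729065, -0.09073255211114883), (0.04419278725981712, 0.018543919548392296), 86.23743438720703) z 0.08536362190758282
a shift [ 0.1232 -0.0343 -0.0363] turn [6.000e-02 1.200e-01 1.002e+02] rows>=14.0
```

Request:
carry_out:
  steps:
    - [[0.123, -0.034, -0.036], [0, 0, 100], 100]
    - [[0.123, -0.034, -0.036], [0, 0, 100], 100]
    - [[0.123, -0.034, -0.036], [0, 0, 100], 100]
    - [[0.123, -0.034, -0.036], [0, 0, 100], 100]
    - [[0.123, -0.034, -0.036], [0, 0, 100], 100]
    - [[0.123, -0.034, -0.036], [0, 0, 100], 100]
    - [[0.123, -0.034, -0.036], [0, 0, 100], 100]
    - [[0.123, -0.034, -0.036], [0, 0, 100], 100]
    - [[0.123, -0.034, -0.036], [0, 0, 100], 100]
    - [[0.123, -0.034, -0.036], [0, 0, 100], 100]
    - [[0.123, -0.034, -0.036], [0, 0, 100], 100]
    - [[0.123, -0.034, -0.036], [0, 0, 100], 100]
    - [[0.123, -0.034, -0.036], [0, 0, 100], 100]
    - [[0.123, -0.034, -0.036], [0, 0, 100], 100]
    - [[0.123, -0.034, -0.036], [0, 0, 100], 100]
    - [[0.123, -0.034, -0.036], [0, 0, 100], 100]

```text
t: 16.72
position: [0.5065, -0.0595, 0.2876]
eef_rot: [-3.139, 0.0, 1.333]
wrist_force: [-0.2, -0.5, 0.4]
width: 0.0853
```

Run:
```python
from h import *
plan([.507,-.091,.275],Rt(-3.85,40),'b');s=monitor.read_state(); print(s['position'],s['eef_rot'],s['q'])
```

```text
b shift [-0.0305  0.0079  0.0126] turn [-28.02  33.24  76.68] rows>=12.3
[ 0.50652488 -0.05951978  0.28758713] [-3.13937867e+00  1.38647150e-04  1.33286092e+00] [-3.39406833e-01 -1.24348437e-01  1.86113443e+00 -3.67118505e-04
  1.40699522e+00 -1.01411009e-01]
```

Request:
carry_out:
  steps:
    - [[-0.0305, 0.008, 0.0125], [-28, 33.2, 76.7], 100]
    - [[-0.0305, 0.008, 0.0125], [-28, 33.2, 76.7], 100]
    - [[-0.0305, 0.008, 0.0125], [-28, 33.2, 76.7], 100]
    - [[-0.0305, 0.008, 0.0125], [-28, 33.2, 76.7], 100]
    - [[-0.0305, 0.008, 0.0125], [-28, 33.2, 76.7], 100]
    - [[-0.0305, 0.008, 0.0125], [-28, 33.2, 76.7], 100]
    - [[-0.0305, 0.008, 0.0125], [-28, 33.2, 76.7], 100]
    - [[-0.0305, 0.008, 0.0125], [-28, 33.2, 76.7], 100]
    - [[-0.0305, 0.008, 0.0125], [-28, 33.2, 76.7], 100]
    - [[-0.0305, 0.008, 0.0125], [-28, 33.2, 76.7], 100]
    - [[-0.0305, 0.008, 0.0125], [-28, 33.2, 76.7], 100]
    - [[-0.0305, 0.008, 0.0125], [-28, 33.2, 76.7], 100]
    - [[-0.0305, 0.008, 0.0125], [-28, 33.2, 76.7], 100]
    - [[-0.0305, 0.008, 0.0125], [-28, 33.2, 76.7], 100]
    - [[-0.0305, 0.008, 0.0125], [-28, 33.2, 76.7], 100]

```text
t: 17.97
position: [0.5075, -0.091, 0.2764]
eef_rot: [3.139, -0.699, -0.066]
wrist_force: [0.5, 0.3, 0.4]
width: 0.0853
```

Run:
```python
from h import *
p,d,P,T=wrist(); cv2.imwrite('pics/w8.png',p[:,:,::-1])
h=(P[...,2]>.083)&(P[...,2]<.089); h[:300]=0; h[:,:275]=0;h[:,350:]=0; rect(P,h,'bar')
Rm=Rt(-3.85,40); b=np.array([.503,-.0911,.078]); plan(b+.008*Rm[:,2],Rm,'grasp'); plan(b+.008*Rm[:,2]+[0,0,.1],Rm,'pre')
```

```text
bar 634 ((0.5031067728996277, -0.09101426601409912), (0.043853651732206345, 0.014919576235115528), 85.99038696289062) z 0.08530132292757098
grasp shift [-0.1317 -0.0003  0.157 ] turn [ 0.14 -0.11  0.03] rows>=4.9
pre shift [-0.0673 -0.0001  0.0805] turn [ 0.14 -0.11  0.03] rows>=2.5
```

View pics/w8.png

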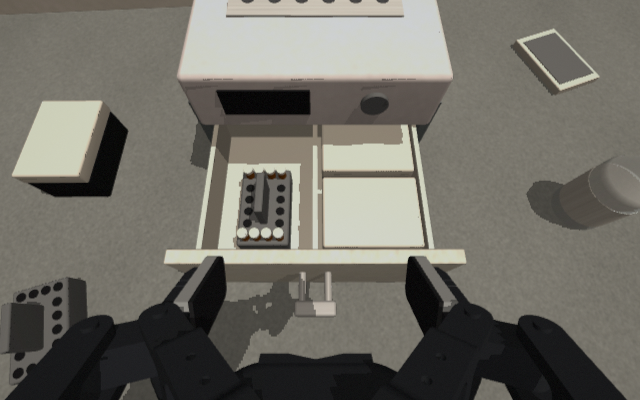

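The rack stands in the left bay (px 265,208) and the handle is at (316,308). Next I'll descend and grip it.

Request:
carry_out:
  steps:
    - [[-0.02, 0, 0.024], [0, 0, 0], 100]
    - [[-0.044, 0, 0.052], [0, 0, 0], 100]
    - [[-0.067, 0, 0.08], [0, 0, 0], 100]
    - [[-0.088, 0, 0.105], [0, 0, 0], 100]
    - [[-0.106, 0, 0.126], [0, 0, 0], 100]
    - [[-0.12, 0, 0.143], [0, 0, 0], 100]
    - [[-0.13, 0, 0.155], [0, 0, 0], 100]
    - [[-0.1305, 0, 0.156], [0, 0, 0], 100]
    - [[-0.1305, 0, 0.156], [0, 0, 0], 0]
    - [[-0.1305, 0, 0.156], [0, 0, 0], 0]
    - [[-0.1305, 0, 0.156], [0, 0, 0], 0]
    - [[-0.1305, 0, 0.156], [0, 0, 0], 0]
    - [[-0.1305, 0, 0.156], [0, 0, 0], 0]
    - [[-0.1305, 0, 0.156], [0, 0, 0], 0]
    - [[-0.1305, 0, 0.156], [0, 0, 0], 0]
    - [[-0.1305, 0, 0.156], [0, 0, 0], 0]
  force: 50

```text
t: 19.35
position: [0.51, -0.091, 0.0758]
eef_rot: [3.141, -0.704, -0.068]
wrist_force: [1.9, 5.0, 3.9]
width: 0.043
```

Request:
carry_out:
  steps:
    - [[0.004, 0, 0.0034], [0, 0, 0], 0]
    - [[0.011, 0, 0.0092], [0, 0, 0], 0]
    - [[0.02, 0, 0.0168], [0, 0, 0], 0]
    - [[0.03, 0, 0.0252], [0, 0, 0], 0]
    - [[0.04, 0, 0.0336], [0, 0, 0], 0]
    - [[0.05, 0, 0.042], [0, 0, 0], 0]
    - [[0.06, 0, 0.0503], [0, 0, 0], 0]
    - [[0.07, 0, 0.0587], [0, 0, 0], 0]
    - [[0.08, 0, 0.0671], [0, 0, 0], 0]
    - [[0.09, 0, 0.0755], [0, 0, 0], 0]
    - [[0.1, 0, 0.0839], [0, 0, 0], 0]
    - [[0.11, 0, 0.0923], [0, 0, 0], 0]
    - [[0.118, 0, 0.099], [0, 0, 0], 0]
    - [[0.124, 0, 0.104], [0, 0, 0], 0]
    - [[0.128, 0, 0.1074], [0, 0, 0], 0]
    - [[0.13, 0, 0.1091], [0, 0, 0], 0]
    - [[0.132, 0, 0.1108], [0, 0, 0], 0]
    - [[0.132, 0, 0.1108], [0, 0, 0], 0]

```text
t: 20.85
position: [0.6816, -0.1025, 0.0758]
eef_rot: [-3.141, -0.702, -0.068]
wrist_force: [1.6, 4.4, 0.4]
width: 0.043
```

Run:
```python
from h import *
s=monitor.read_state(); print(s['t'],s['position'],s['wrist_force'],s['width'])
```

```text
20.85 [ 0.68159689 -0.10245659  0.07584253] [1.60668934 4.38948768 0.42513784] 0.04302621118910406
```

Request:
carry_out:
  steps:
    - [[0.001, 0, 0.0008], [0, 0, 0], 0]
    - [[0.002, 0, 0.0017], [0, 0, 0], 0]
    - [[0.0025, 0, 0.0021], [0, 0, 0], 0]
    - [[0.0025, 0, 0.0021], [0, 0, 0], 0]

```text
t: 21.18
position: [0.6836, -0.1026, 0.0758]
eef_rot: [-3.141, -0.701, -0.068]
wrist_force: [-12.3, 4.5, 10.5]
width: 0.0435
```

The stop is reached: −12 N and the motion stalled. I'll release and withdraw along the tool axis.

Request:
carry_out:
  steps:
    - [[0, 0, 0], [0, 0, 0], 100]
    - [[0, 0, 0], [0, 0, 0], 100]
    - [[0, 0, 0], [0, 0, 0], 100]
    - [[0, 0, 0], [0, 0, 0], 100]
    - [[0, 0, 0], [0, 0, 0], 100]
    - [[0, 0, 0], [0, 0, 0], 100]
    - [[0, 0, -0.015], [0, 0, 0], 100]
    - [[0, 0, -0.035], [0, 0, 0], 100]
    - [[0, 0, -0.06], [0, 0, 0], 100]
    - [[0, 0, -0.09], [0, 0, 0], 100]
    - [[0, 0, -0.12], [0, 0, 0], 100]
    - [[0, 0, -0.15], [0, 0, 0], 100]
    - [[0, 0, -0.17], [0, 0, 0], 100]
    - [[0, 0, -0.17], [0, 0, 0], 100]
    - [[0, 0, -0.17], [0, 0, 0], 100]

```text
t: 22.43
position: [0.5747, -0.0964, 0.2053]
eef_rot: [3.139, -0.703, -0.069]
wrist_force: [-0.4, 0.7, -1.7]
width: 0.0855
```

Run:
```python
from h import *
p,d,P,T=wrist(); cv2.imwrite('pics/w9.png',p[:,:,::-1])
s=monitor.read_state(); print(s['t'],s['position'],s['wrist_force'],s['width'])
h=(P[...,2]>.083)&(P[...,2]<.089)&(np.hypot(P[...,0]-.675,P[...,1]+.103)<.028); rect(P,h,'bar')
t0=cv2.imread('pics/top0.png'); t,_=vision.grab_frame('top'); sc,ds=vision.grab_frame('scene')
im=np.hstack([cv2.resize(t[80:290,120:500,::-1],(400,221)),cv2.resize(t0[80:290,120:500],(400,221))]); cv2.imwrite('pics/t9.png',np.vstack([im,cv2.resize(sc[:,:,::-1],(560,350)).__class__ and cv2.copyMakeBorder(cv2.resize(sc[:,:,::-1],(560,350)),0,0,0,240,0)]))
S=cloud('scene',ds); m=np.zeros((400,640),bool); m[268:308,300:350]=1; rect(S,m&(S[...,2]>.015),'empty rack scene')
m[:]=0; m[58:72,388:408]=1; print('bottle',S[m&(S[...,2]>.12)].mean(0))
```

```text
22.4833 [ 0.57454882 -0.09619806  0.20393939] [-0.16014765  0.30532141 -1.1241903 ] 0.08551915029065685
bar 653 ((0.6768202781677246, -0.1025911197066307), (0.04365009814500809, 0.016063177958130836), 85.73503112792969) z 0.08536039816345126
empty rack scene 863 ((0.5082438588142395, 0.2318643033504486), (0.10413073003292084, 0.06535232067108154), 13.991447448730469) z 0.03616344478268263
bottle [ 0.62243244 -0.47485938  0.14173794]
```

View pics/w9.png

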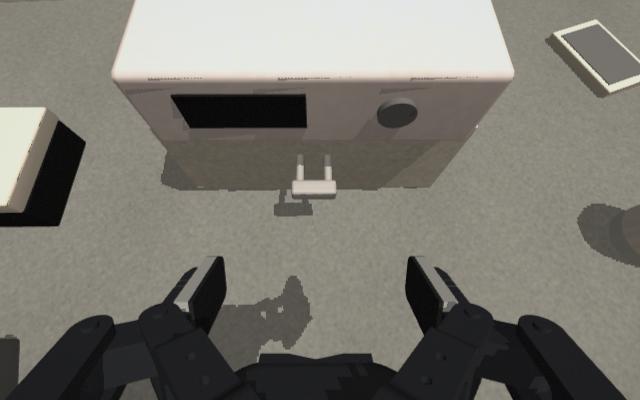

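View pics/t9.png

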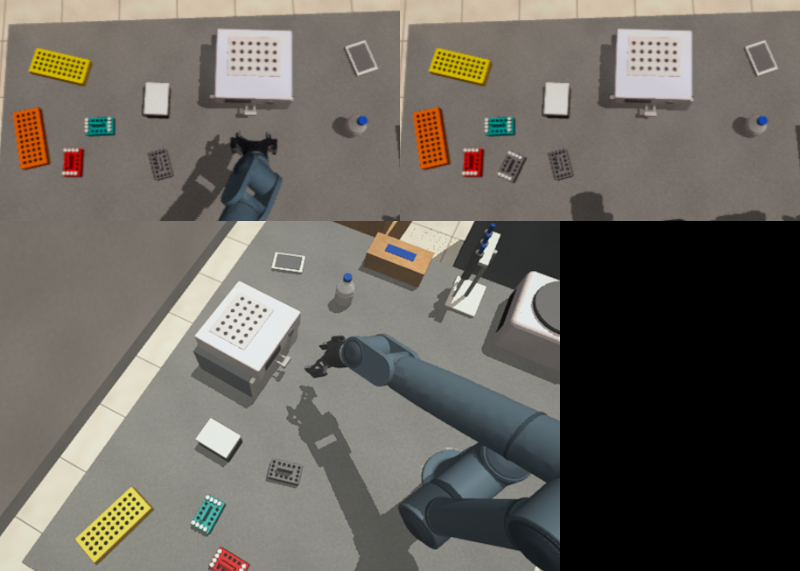

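The drawer is shut: the bar is at x = 0.677, where I expect it when closed. Nothing else has moved and the arm is clear, so I'll hand in.

```bash
python3 -c "
from plant import ticket
print(ticket.hand_in())"
```

```text
the job is handed in; nothing more can be done
None
```

The loaded rack is in the drawer's left-hand bay, the drawer is pushed fully shut, and I handed the job in at about 22.6 s. No verdict was reported.

I opened the drawer about 173 mm by gripping the handle. I carried the rack by its fin, set it down at low speed (6.7 N at contact), let go, and pushed the drawer back to its stop.

Last checks:
- **Rack:** with the drawer still open, it stood upright on the bay floor. The block top measured 57.9 mm against 58 mm expected, with less than 0.01 rad of tilt. I could not see it again once the drawer was shut.
- **Drawer:** the push stalled at −12 N. Afterwards the handle bar was at x = 0.677 m, matching the computed shut position to within a millimetre.
- **Other objects:** the empty rack and the bottle measured within 1 mm of where they started. I compared the tip box only by eye against the first top picture, and saw no change.
- **Arm:** the gripper was open and clear, touching nothing.

The only disagreement was that the top and scene cameras differed by about 6 mm in y on the racks, so I used the wrist camera for the grasps.

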